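# Start a reading on the bench meter

## Robot

A 6-joint arm with a two-finger parallel gripper is mounted at the origin on the work surface. World frame = base frame: x ahead of the robot, y to its left, z up, the work surface at z = 0. Lengths are in mm, angles in rad, forces in N, time in s.
With the tool pointing down it reaches from about 350 to 975 mm from the base axis. Payload 7.1 kg.
Tool frame: the origin (TCP) lies midway between the tips of the shut fingers; the grasp point (between the pads) lies 19 mm behind it (ctrl.tcp_to_grasp is the distance from the TCP to the grasp point, in mm); z points along the fingers, y is the line along which they close (so a half turn about z gives the same grasp; the last joint's range is limited). The gripper opens to 88 mm and grips with 3 to 60 N. Pads are 20 mm wide; open, the fingers measure 115 mm over their backs; the gripper's body (75 mm by 178 mm) begins 61 mm behind the grasp point.
Start: joints at [-1.133, 0.423, 1.63, -0, 1.089, -0.019], TCP at [275.688, -560.893, 222.675] pointing down, gripper open.
Joint ranges: [-3, 3], [-0.9, 2.11], [0.09, 2.58], [-1.31, 4.45], [0.11, 2.69], [-2.54, 2.54]. Speed limits (rad/s): [2.39, 2.39, 3.01, 3.14, 3.14, 3.14].

## Interface

Orientations are given as a rotation vector (axis times angle).
In Python, from workcell import get_obs, cams, ticket, boxes_of, ctrl gives the robot as it stands.
- The arm moves only by the shell command python3 -m creep 'ROWS' [OPENING]. ROWS is JSON, one flat list of numbers, 4 for each row, row after row: the shift along the world's x, y, z in m, then the turn about the world's z in rad. In form: [tx, ty, tz, spin, tx, ty, tz, spin, ...]. A call has 1 to 10 rows; each row is the pose to reach, as a shift and turn from the pose commanded when the call began; what a row does not reach only later rows make up. A row lasts 1/12 s, in which the tool goes at most 41.7 mm and 7.16 degrees, less where a joint would pass 70% of its speed; a pose out of reach is approached as far as the arm can. A call with a gripper value outside its range is refused whole. OPENING is the opening, from 0 (shut) to 1 (fully open), set as the call begins (- or left out, the last holds). The fingers move at their own pace and stop on an object; the grip force is fixed at half the most. Time passes only in rows, so rows that repeat a pose let the fingers close. It gives the time, the measured TCP pose, the force, the opening and the grip force at its end, in the units of the state.
- get_obs(): the state, without advancing time (a new reading comes with each control period).
- cams.get_image(name): name is "scene" or "side" or "wrist"; returns (picture, depth): 480x640x3 uint8, red, green, blue; 480x640 float32, mm along the optical axis (not along the pixel's ray), 0 where there is no reading.
- cams.get_calibration(name): a dict with "mtx" (3x3 intrinsics, pixels), "R" (3x3) and "t" (3): a world point X has camera coordinates R X + t; the wrist camera has in their place "mount" (4x4, takes a point from camera to tool coordinates, whose origin is the TCP and whose axes are the flange's). Camera axes: x right, y down, z forward; pixel columns grow to the right and rows downward; lengths in mm; the calibration is good to about 2 mm. A picture is of the moment at which its call begins: read the wrist's pose just before it. get_calibration takes no time and is no camera call.
- ticket.close_job(): hands the job in; it is judged then, once.
Trained networks look in the newest picture that a camera, given by its name, has taken for a name from the list of things; names that differ only in an ending like _2 or _b are one class to them, and where a whole thing is asked for, a point or a joint stands for the part that bears it (a point fixed in the world has none). Each returns a list of dicts, best first, with "score" (0 to 1); they miss things now and then, are a little off and sometimes report something else, mostly with a low value. They report only what shows in the picture. A call takes as long as a camera call.
- boxes_of(camera, target): "centre" ([column, row] in pixels, amid what is visible of it).
The state is a dict: "t": time; "qpos": joint angles; "qvel": joint speeds; "joint_torque": joint torques, N m; "ee_pos": TCP position; "orientation": TCP orientation; "ft_force": force on the tool from outside, world axes, zero at the start; "moment": the same for the moment, N m; "width": finger opening in mm; "grasp_force": force on a finger pad.
Only numpy, scipy, OpenCV 4.12 (cv2) and the standard library are available. Lean on these libraries where they do the work, as an engineer would, in place of code of your own. Each camera call takes 0.05 s, during which the arm holds its last target. There are 200 camera calls.

## Task

Start a reading on the bench meter: with the fingertips, press the square key fully down and let it come back up, then press the longest bar-shaped key fully down and let it come back up too. Press gently and leave the other four keys and the case alone. Pick nothing up, do not disturb the glassware and other things standing around, and withdraw when both keys have been pressed.

Things in the scene. Friction and masses are not known exactly. Their poses are not given: they have to be found in the camera images.
- meter: dark blue-grey bench meter, fixed. Origin at bench level under the keypad's middle; x towards the display, y left, z up. Flat deck 60 mm above the bench, 200 mm (x) by 330 mm (y), centred; behind it (x = 96 to 196 mm) a display hood 87 mm high. Six light grey keys, differing only in shape, stand at x = -30, +30 mm and y = -66, 0, +66 mm; which is where changes
- square: the square key: cap 28 x 28 mm, light grey, on the meter's deck. Origin at the middle of the key on the deck surface, axes as the meter's; its flat top is 14 mm above the origin when up
- square_key (a joint): how far the square key is pressed down, m: 0 up, 0.006 fully down at its stop. Spring: starts to move at about 1 N, about 4 N when fully down; comes up by itself
- long_bar: the long bar key, the longest of all: cap 18 mm (x) by 52 mm (y), light grey, on the meter's deck. Origin at the middle of the key on the deck surface, axes as the meter's; its flat top is 14 mm above the origin when up
- long_bar_key (a joint): how far the long bar key is pressed down, m: 0 up, 0.006 fully down at its stop. Spring: starts to move at about 1 N, about 4 N when fully down; comes up by itself
- short_bar: the short narrow bar key: cap 30 mm (x) by 12 mm (y), light grey, on the meter's deck. Origin at the middle of the key on the deck surface, axes as the meter's; its flat top is 14 mm above the origin when up
- short_bar_key (a joint): how far the short bar key is pressed down, m: 0 up, 0.006 fully down at its stop. Spring: starts to move at about 1 N, about 4 N when fully down; comes up by itself
- large_round: the large round key: cap 30 mm across, light grey, on the meter's deck. Origin at the middle of the key on the deck surface, axes as the meter's; its flat top is 14 mm above the origin when up
- large_round_key (a joint): how far the large round key is pressed down, m: 0 up, 0.006 fully down at its stop. Spring: starts to move at about 1 N, about 4 N when fully down; comes up by itself
- small_round: the small round key: cap 16 mm across, light grey, on the meter's deck. Origin at the middle of the key on the deck surface, axes as the meter's; its flat top is 14 mm above the origin when up
- small_round_key (a joint): how far the small round key is pressed down, m: 0 up, 0.006 fully down at its stop. Spring: starts to move at about 1 N, about 4 N when fully down; comes up by itself
- cross: the plus-shaped key: two crossed bars 30 x 10 mm, light grey, on the meter's deck. Origin at the middle of the key on the deck surface, axes as the meter's; its flat top is 14 mm above the origin when up
- cross_key (a joint): how far the cross key is pressed down, m: 0 up, 0.006 fully down at its stop. Spring: starts to move at about 1 N, about 4 N when fully down; comes up by itself
- flask: conical glass flask, 74 mm across the foot, 125 mm tall, standing on the bench right (-y) of the meter. Loose; origin at the middle of its underside
- beaker: glass beaker, 60 mm across, 75 mm tall, standing on the bench left (+y) of the meter. Loose; origin at the middle of its underside
- small_beaker: small glass beaker, 44 mm across, 50 mm tall, standing on the bench right (-y) of the meter. Loose; origin at the middle of its underside
- vial: capped glass vial, 22 mm across, 45 mm tall, standing on the left (+y) margin of the meter's deck. Loose; origin at the middle of its underside
- stopper: black rubber stopper, 26 mm across, 24 mm tall, standing on the right (-y) margin of the meter's deck. Loose; origin at the middle of its underside
- amber_bottle: amber glass bottle, 80 mm across, 170 mm tall, towards the right (-y) end of the bench. Loose; origin at the middle of its underside
- tube_rack: green rack 200 x 90 mm with blue-capped tubes, 106 mm tall, towards the left (+y) end of the bench. Loose; origin at the middle of its underside

How it is judged:
By the outcome, as a careful person would: the job done as asked, in the order asked, and still so for the second after the job is handed in, with the robot touching nothing.
It also fails if it takes over 38 s, if anything falls off the work surface, if the arm or the gripper's body presses on something with over 40 N, if the wrist force passes 120 N, or if a joint passes its speed limit or range.

## Working session

There is one attempt and no reset: what is moved stays moved. The work goes in short steps, Python scripts to look and compute and a shell command to move; the robot and the scene stay as the last step left them, time stands still between calls to the robot, and variables do not carry over. Pictures are saved under pics/ and viewed, at most 10 in all, crops included, and the job is handed in when it is done.

```bash
mkdir -p pics; cat > h.py <<'E'
import numpy as np, cv2
from workcell import get_obs, cams, ticket, boxes_of, ctrl
from scipy.spatial.transform import Rotation as Ro
def cal(n):
    c=cams.get_calibration(n); K=np.array(c["mtx"])
    if n=="wrist":
        o=get_obs(); T=np.eye(4); T[:3,:3]=Ro.from_rotvec(o["orientation"]).as_matrix(); T[:3,3]=o["ee_pos"]
        M=T@np.array(c["mount"]); return K,M[:3,:3],M[:3,3]
    R=np.array(c["R"]); return K,R.T,-R.T@np.array(c["t"]).ravel()
def ray_z(c,px,z):
    K,R,p=c; d=R@np.linalg.inv(K)@[px[0],px[1],1]; return p+d*(z-p[2])/d[2]
def save(im,f): cv2.imwrite(f,im[:,:,::-1])
E
python3 - <<'E'
from h import *
o=get_obs(); print(o)
for n in ["scene","side"]:
    c=cal(n); im,d=cams.get_image(n); save(im,f"pics/{n}0.png")
    for k in ["square","long_bar","meter","short_bar","large_round","small_round","cross"]:
        for b in boxes_of(n,k)[:2]:
            u,v=map(int,b["centre"]); print(n,k,b["centre"],round(b["score"],2),ray_z(c,b["centre"],74).round(), (ray_z(c,b["centre"],74)-c[2]).dot(c[1][:,2]).round(), d[v,u])
E
```

```text
{'t': 0.0, 'qpos': array([-1.13295228e+00,  4.23839456e-01,  1.63068474e+00, -1.32444738e-05,
        1.08859018e+00, -1.90047867e-02]), 'qvel': array([-0.00116036, -0.00088829,  0.00050488, -0.00193168, -0.00047934,
       -0.00029725]), 'joint_torque': array([-1.48023231e-03, -5.44629729e+01, -2.73663390e+01,  6.43768511e-02,
        2.28561735e-02, -9.52545997e-05]), 'ee_pos': array([ 275.48392341, -560.39472801,  221.90462763]), 'orientation': array([-3.05853818e+00, -7.11065028e-01,  5.14706689e-04]), 'ft_force': array([-0.05245981,  0.2382439 ,  0.78224913]), 'moment': array([ 0.0447302 , -0.02166116,  0.01277166]), 'grasp_force': 0.0, 'width': 88.27804823210676}
scene long_bar [262.3, 215.6] 0.86 [ 573. -134.   74.] 1202.0 1208.5337
scene meter [285.2, 249.2] 0.7 [621. -40.  74.] 1155.0 1146.6946
scene short_bar [318.7, 236.8] 0.8 [555.   6.  74.] 1172.0 1174.6489
scene short_bar [288.5, 249.7] 0.68 [619. -33.  74.] 1154.0 1144.3423
scene small_round [329.1, 216.8] 0.58 [496.  -1.  74.] 1201.0 1216.1754
scene cross [272.7, 197.0] 0.67 [ 516. -143.   74.] 1231.0 1227.963
scene cross [291.1, 229.2] 0.49 [570. -57.  74.] 1183.0 1191.6326
side square [338.7, 233.6] 0.47 [554. -57.  74.] 1217.0 1222.0844
side long_bar [347.0, 215.9] 0.57 [ 567. -126.   74.] 1264.0 1272.313
side long_bar [341.8, 233.7] 0.3 [547. -61.  74.] 1216.0 1221.101
side meter [326.0, 246.3] 0.67 [559.  -2.  74.] 1185.0 1207.6852
side short_bar [332.0, 251.8] 0.73 [538.   7.  74.] 1172.0 1180.8955
side large_round [331.8, 249.9] 0.69 [541.   2.  74.] 1176.0 1177.6215
side large_round [363.2, 241.5] 0.65 [489. -62.  74.] 1197.0 1201.2163
side small_round [355.4, 258.6] 0.63 [479.  -1.  74.] 1156.0 1163.5729
side cross [373.7, 223.4] 0.48 [ 495. -135.   74.] 1244.0 1245.4282
```

```bash
python3 - <<'E'
import cv2
a=cv2.imread("pics/scene0.png"); a=a[150:350,170:430]; cv2.imwrite("pics/sc.png",cv2.resize(a,None,fx=3,fy=3,interpolation=cv2.INTER_CUBIC)[:600,:800])
E
```

```text
(no output)
```

View pics/sc.png

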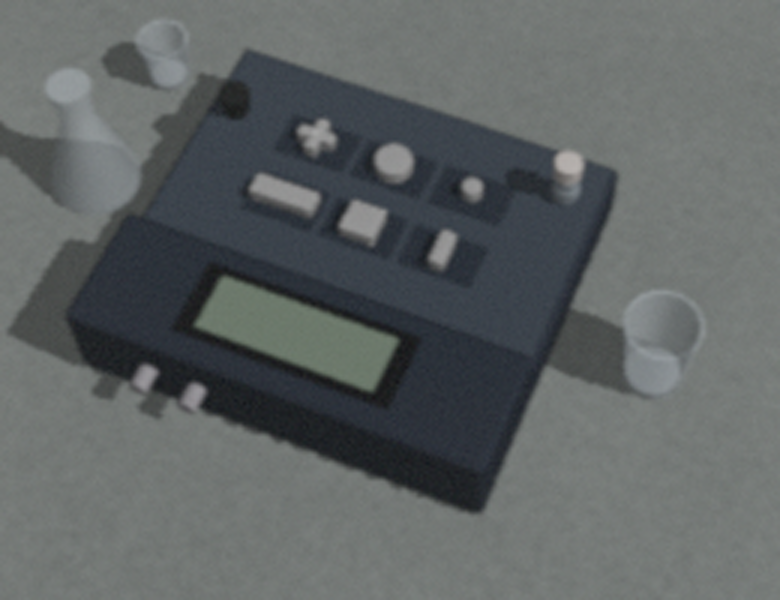

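The scene camera looks from behind the meter. In the full image the square is the middle key of the display-side row, at about (291,223). The long bar is left of it at about (264,215), on the −y side. Both fit the network's positions, so I'm moving above them.

```bash
python3 -m creep '[0.01,0.02,0.04,0, 0.03,0.05,0.06,-0.05, 0.045,0.08,0.06,-0.1, 0.06,0.11,0.06,-0.15, 0.08,0.14,0.06,-0.2, 0.095,0.17,0.06,-0.25, 0.11,0.2,0.06,-0.3, 0.125,0.23,0.06,-0.33, 0.145,0.26,0.06,-0.33, 0.145,0.26,0.06,-0.33]' 0
python3 -m creep '[0.015,0.03,0,0, 0.03,0.06,0,0, 0.045,0.09,0,0, 0.06,0.12,0,0, 0.075,0.15,0,0, 0.09,0.18,0,0, 0.105,0.2,0,0, 0.12,0.22,0,0, 0.12,0.22,0,0, 0.12,0.22,0,0]'
python3 - <<'E'
from h import *
print(get_obs()["ee_pos"],get_obs()["ft_force"])
c=cal("wrist"); print(c[2],c[1][:,2]); im,d=cams.get_image("wrist"); save(im,"pics/w1.png")
for k in ["square","long_bar","short_bar","large_round","small_round","cross"]:
    for b in boxes_of("wrist",k)[:2]:
        u,v=map(int,b["centre"]); p=ray_z(c,b["centre"],74); print(k,b["centre"],round(b["score"],2),p.round(1),((p-c[2])@c[1][:,2]).round(),d[v,u])
E
```

```text
t: 1.63
ee_pos: [422.8, -296.7, 282.9]
orientation: [-3.134, -0.205, -0.002]
ft_force: [0.4, -0.5, -0.3]
width: 24.4
grasp_force: 0.0
t: 2.47
ee_pos: [541.0, -80.5, 282.5]
orientation: [3.135, 0.203, -0.001]
ft_force: [-0.2, -0.1, -0.4]
width: 0.3
grasp_force: 0.0
[540.97809731 -80.5200325  282.50250692] [-0.15257023 -0.1371754  -0.4429422 ]
[622.07145881 -70.7501829  443.29361739] [-0.29997338 -0.03936494 -0.95313502]
square [295.3, 182.0] 0.87 [559.  -66.9  74. ] 371.0 371.7627
square [234.5, 249.5] 0.67 [482.6 -13.9  74. ] 392.0 392.29492
long_bar [363.6, 185.2] 0.96 [ 564.4 -132.7   74. ] 372.0 372.94702
short_bar [361.1, 239.7] 0.75 [ 509.6 -139.7   74. ] 388.0 389.66577
short_bar [231.8, 186.2] 0.71 [547.   -6.6  74. ] 372.0 372.25546
large_round [301.5, 239.8] 0.82 [501.7 -80.1  74. ] 388.0 390.0836
small_round [237.7, 245.7] 0.97 [487.1 -16.8  74. ] 390.0 391.62805
cross [360.6, 241.2] 0.66 [ 507.9 -139.5   74. ] 389.0 391.39777
cross [239.5, 243.7] 0.54 [489.5 -18.4  74. ] 390.0 391.65128
```

View pics/w1.png

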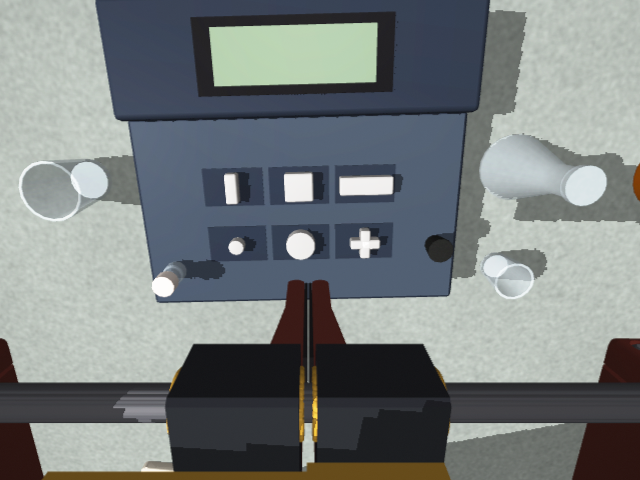

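The wrist view shows the square key centred near (298,187) and the long bar near (366,185). The stopper is at (439,248) and the vial at (167,280), both well clear. I'll fit the key grid to all six caps.

```bash
python3 - <<'E'
from h import *
c=cal("wrist")
im=cv2.imread("pics/w1.png"); m=(im.min(2)>175).astype(np.uint8); m[:150]=0;m[270:]=0;m[:,:200]=0;m[:,410:]=0
n,l,s,ce=cv2.connectedComponentsWithStats(m)
P=[]
for i in range(1,n):
    if s[i,4]>100: P.append((ray_z(c,ce[i],74)[:2],s[i],ce[i])); print(ce[i].round(1),s[i],P[-1][0].round(1))
L={(30,66):(232,186),(30,0):(298,186),(30,-66):(366,185),(-30,66):(236,246),(-30,0):(301,244),(-30,-66):(365,243)}
A=[];B=[]
for k,px in L.items():
    j=min(P,key=lambda p:np.hypot(*(p[2]-px))); A.append(k);B.append(j[0])
A=np.array(A,float);B=np.array(B);H=A.T@(B-B.mean(0));U,S,V=np.linalg.svd(H);R=V.T@U.T;t=B.mean(0)
print("yaw",np.arctan2(R[1,0],R[0,0]),t,"res",(B-(A@R.T+t)).round(1).tolist())
print("square",R@[30,0]+t,"bar",R@[30,-66]+t,get_obs()["ee_pos"])
E
```

```text
[297.7 187.1] [284 173  29  29 756] [553.8 -71.1]
[230.  188.6] [224 174  13  30 329] [544.1  -6.3]
[365.9 185.5] [340 177  53  18 919] [ 563.6 -136.3]
[364.5 243.9] [351 231  28  27 410] [ 504.7 -145. ]
[299.9 245.6] [286 233  28  27 594] [494.6 -80.3]
[235.4 247.3] [228 241  15  14 156] [484.7 -15.5]
yaw 0.15138597178649008 [524.24903324 -75.76721897] res [[0.2, -0.3], [-0.1, 0.1], [-0.3, 0.2], [0.0, -0.5], [0.1, -0.0], [0.2, 0.5]]
square [553.90592358 -71.24296705] bar [ 563.8592778  -136.48812579] [540.29387463 -81.75618772 282.76749352]
```

```bash
python3 -m creep '[0.013,0.01,0,0, 0.013,0.01,-0.03,0, 0.013,0.01,-0.06,0, 0.013,0.01,-0.09,0, 0.013,0.01,-0.12,0, 0.013,0.01,-0.15,0, 0.013,0.01,-0.175,0, 0.013,0.01,-0.19,0, 0.013,0.01,-0.197,0, 0.013,0.01,-0.197,0]'
python3 -m creep '[0,0,-0.003,0, 0,0,-0.006,0, 0,0,-0.009,0, 0,0,-0.011,0, 0,0,-0.012,0, 0,0,-0.013,0, 0,0,-0.013,0, 0,0,-0.013,0]'
```

```text
t: 3.65
ee_pos: [553.2, -70.6, 84.1]
orientation: [-3.135, -0.199, 0.004]
ft_force: [-0.5, 0.2, 0.4]
width: 0.6
grasp_force: 0.0
t: 4.32
ee_pos: [554.0, -70.9, 73.0]
orientation: [3.135, 0.199, 0.001]
ft_force: [0.4, 1.0, 2.3]
width: 0.2
grasp_force: 0.8
```

```bash
python3 -m creep '[0,0,-0.001,0, 0,0,-0.002,0, 0,0,-0.003,0, 0,0,-0.003,0]'
python3 -m creep '[0,0,-0.001,0, 0,0,-0.002,0, 0,0,-0.002,0]'
python3 -m creep '[0,0,-0.0005,0, 0,0,-0.001,0, 0,0,-0.001,0]'
```

```text
t: 4.65
ee_pos: [554.0, -70.9, 69.7]
orientation: [3.135, 0.199, 0.001]
ft_force: [0.9, 0.0, 3.6]
width: 0.3
grasp_force: 1.6
t: 4.9
ee_pos: [554.1, -71.0, 68.3]
orientation: [3.135, 0.199, 0.001]
ft_force: [-0.9, 0.1, 9.2]
width: 0.5
grasp_force: 4.3
t: 5.15
ee_pos: [554.1, -70.9, 68.0]
orientation: [3.135, 0.199, 0.001]
ft_force: [-3.5, 0.1, 16.9]
width: 0.3
grasp_force: 8.5
```

The force rose past the spring's 4 N with z at 68, so the square key was at its stop. Next: lift, move across and press the long bar.

```bash
python3 -m creep '[0,0,0.005,0, 0,0,0.012,0, 0,0,0.025,0, 0.003,-0.02,0.03,0, 0.006,-0.04,0.03,0, 0.01,-0.0655,0.03,0, 0.01,-0.0655,0.03,0, 0.01,-0.0655,0.02,0, 0.01,-0.0655,0.013,0, 0.01,-0.0655,0.013,0]'
python3 -m creep '[0,0,-0.002,0, 0,0,-0.004,0, 0,0,-0.006,0, 0,0,-0.008,0, 0,0,-0.009,0, 0,0,-0.01,0, 0,0,-0.01,0]'
python3 -m creep '[0,0,-0.001,0, 0,0,-0.002,0, 0,0,-0.002,0]'
python3 -m creep '[0,0,-0.0005,0, 0,0,-0.001,0, 0,0,-0.001,0]'
```

```text
t: 5.98
ee_pos: [561.7, -135.3, 77.4]
orientation: [-3.134, -0.2, 0.006]
ft_force: [-1.4, -1.3, 0.7]
width: 0.2
grasp_force: 0.0
t: 6.57
ee_pos: [563.7, -136.2, 69.7]
orientation: [-3.135, -0.199, -0.0]
ft_force: [-0.6, 2.3, 2.9]
width: 0.4
grasp_force: 1.6
t: 6.82
ee_pos: [563.8, -136.3, 68.3]
orientation: [-3.135, -0.199, -0.0]
ft_force: [-1.7, 3.5, 8.5]
width: 0.8
grasp_force: 4.0
t: 7.07
ee_pos: [563.9, -136.3, 68.0]
orientation: [-3.135, -0.199, -0.001]
ft_force: [-4.1, 4.5, 15.9]
width: 0.4
grasp_force: 7.9
```

The long bar gave the same force and depth, so it reached its stop too. Withdrawing and checking.

```bash
python3 -m creep '[0,0,0.005,0, 0,0,0.012,0, 0,0,0.03,0, 0,0,0.06,0, 0,0,0.1,0, 0,0,0.14,0, 0,0,0.18,0, -0.015,0.03,0.215,0, -0.025,0.055,0.215,0, -0.025,0.055,0.215,0]'
python3 -m creep '[0,0,0,0,0,0,0,0,0,0,0,0]'
python3 - <<'E'
from h import *
print(get_obs()["qvel"].round(3)); im,d=cams.get_image("wrist"); save(im,"pics/w2.png")
for px in [(298,187),(366,185),(301,244),(365,243)]: print(px,d[px[1],px[0]])
E
```

```text
t: 7.9
ee_pos: [538.1, -78.9, 284.7]
orientation: [3.135, 0.201, 0.006]
ft_force: [0.1, 0.1, -0.5]
width: 0.3
grasp_force: 0.0
t: 8.15
ee_pos: [538.6, -82.1, 280.8]
orientation: [3.135, 0.198, -0.002]
ft_force: [0.5, -0.5, 0.1]
width: 0.8
grasp_force: 0.0
[-0.006  0.009 -0.001  0.004  0.002 -0.   ]
(298, 187) 373.18497
(366, 185) 373.13937
(301, 244) 388.45538
(365, 243) 389.29395
```

View pics/w2.png

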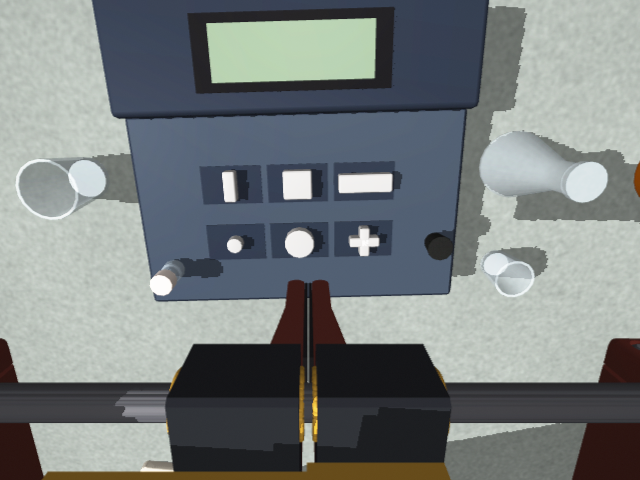

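The picture shows every key up, with the square at (297,184) and the long bar at (365,183). The glassware, vial and stopper haven't moved.

```bash
python3 -c "
from workcell import ticket; print(ticket.close_job())"
```

```text
the job is handed in; nothing more can be done
None
```

I pressed the square key and then the long bar key fully down (peak reading about 17 N), both came back up, nothing else was disturbed, and I withdrew the arm and handed the job in at about 8 s.

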